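# Gauge two steel bars by pinching and set out the thicker one

## Task

Two steel bars of the same length and height stand on edge on the table, one thicker than the other. Tell them apart by the finger opening when the gripper pinches a bar across its thickness, and stand the thicker one on edge, as it stands now, inside the shallow tray for the next press job. Leave the thinner bar standing where it is.

Things in the scene. Friction and masses are not known exactly. Their poses are not given: they have to be found in the camera images.
- bar_a: one of two steel bars that look alike: 80 mm long (own x), 44 mm high (own z, up), standing on a long edge, three dark round marks on each side. One of the two is 10 mm thick (own y; 0.27 kg), the other 15 mm (0.41 kg); which one this is, is not told: pinch it across its thickness and read the finger opening. Loose. Origin: centre of its underside, axes along its edges
- bar_b: one of two steel bars that look alike: 80 mm long (own x), 44 mm high (own z, up), standing on a long edge, three dark round marks on each side. One of the two is 10 mm thick (own y; 0.27 kg), the other 15 mm (0.41 kg); which one this is, is not told: pinch it across its thickness and read the finger opening. Loose. Origin: centre of its underside, axes along its edges
- parts_tray: shallow grey sheet-metal tray with a black rubber liner, fixed to the table: 170 mm (own x) by 150 mm (own y) outside, walls 3 mm thick and 14 mm high (rolled lip to 16.5 mm). Inside 164 by 144 mm; the liner's top, on which the bar is to stand, is 5 mm above the table. Origin: centre of its underside, z up
There are look-alikes about, which are no part of the job. What is shaped like the bar_b but blue is not meant.

How it is judged:
On the way:
1. a bar is pinched between the fingers ((contact force between the fingers and bar_a above 1 N or contact force between the fingers and bar_b above 1 N)), for 0.2 s.
At the end, for the whole second after the job is handed in: The thicker bar (known by its weight on the tray) stands on its long edge, within 10 degrees of upright, on the tray's floor, inside its walls, at rest; the thinner bar stands upright within 20 mm of where it was (((x of bar_a in the frame of parts_tray between -0.078 and 0.078 m and y of bar_a in the frame of parts_tray between -0.068 and 0.068 m and z of bar_a in the frame of parts_tray below 0.01 m and distance of bar_b from where it was at the start of the episode below 0.02 m) or (x of bar_b in the frame of parts_tray between -0.078 and 0.078 m and y of bar_b in the frame of parts_tray between -0.068 and 0.068 m and z of bar_b in the frame of parts_tray below 0.01 m and distance of bar_a from where it was at the start of the episode below 0.02 m)) and contact force between parts_tray and anything else above 3.3 N and angle between each of bar_a, bar_b's own z axis and vertical below 0.175 rad and linear speed of each of bar_a, bar_b below 0.02 m/s); the robot touches nothing.
It fails at once if a bar is knocked over (angle between any of bar_a, bar_b's own z axis and vertical above 0.8 rad).
It also fails if it takes over 51 s, if anything falls off the work surface, if the arm or the gripper's body presses on something with over 40 N, if the wrist force passes 120 N, or if a joint passes its speed limit or range.

## Robot

A 6-joint arm with a two-finger parallel gripper is mounted at the origin on a cart in front of the work surface, level with it; the furniture and walls round the work are solid. World frame = base frame: x ahead of the robot, y to its left, z up, the work surface at z = 0. Lengths are in m, angles in rad, forces in N, time in s.
With the tool pointing down it reaches from about 0.35 to 0.775 m from the base axis. Payload 5.5 kg.
Tool frame: the origin (TCP) lies between the finger pads; the fingertips stand 22 mm ahead of it and the grasp point (between the pads) lies 3 mm ahead of it (env.finger_overhang is the distance from the TCP to the fingertips, in m); y points along the fingers, x is the direction in which the jaws open and shut, and the axes are right-handed (so a half turn about y gives the same grasp; the last joint's range is limited). The gripper opens to 85 mm and grips with 20 to 120 N. Pads are 22 mm wide; open, the fingers measure 114 mm over their backs; the gripper's body (76 mm by 85 mm) begins 54 mm behind the grasp point. The pads swing forward as they close: fully open they stand 13 mm farther back than shut.
Start: joints at [1.071, 0.313, 0.046, 1.304, 0, 1.431], TCP at [0.202, 0.538, 0.253] pointing down, gripper open.
Joint ranges: [-2.76, 2.76], [-0.86, 1.69], [-1.03, 1.26], [-2.2, 2.34], [-1.47, 1.5], [-3.14, 3.14]. Speed limits (rad/s): [2.57, 2.57, 3.14, 3.14, 3.14, 3.14].

## Interface

Orientations are given as a unit quaternion [w, x, y, z].
In Python, from workcell import monitor, cams, job, env gives the robot as it stands.
- The arm moves only by the tool drive_tool, never from a script. Its argument "plan" is text: rows parted by semicolons, each of 7 numbers parted by spaces: the opening, from -1 (shut) to 1 (fully open), then the shift along the tool's x, y, z in mm, then the turn, a rotation vector about the tool's x, y, z in degrees. In form: gripper x y z rx ry rz; .... A call has 1 to 8 rows; each row shifts and turns the pose as measured when the row begins, along the tool's axes as they then stand; what a row does not reach is not made up. A row lasts 1/8 s, in which the tool goes at most 62.5 mm and 10.7 degrees, less where a joint would pass 70% of its speed; a pose out of reach is approached as far as the arm can. A call is refused whole if a number of a shift passes 62.5 or a number of a turn 10.7, either way. A call with a gripper value outside its range is refused whole. The fingers move at their own pace and stop on an object; "grip_force" is the grip in N (left out, the last holds). Time passes only in rows, so rows that do not move let the fingers close. It gives the time, the measured TCP pose, the force and the opening at its end, in the units of the state.
- monitor.get_state(): the state, without advancing time (a new reading comes with each control period).
- cams.read_camera(name): name is "scene" or "top"; returns (picture, depth): 420x560x3 uint8, red, green, blue; 420x560 float32, m along the optical axis (not along the pixel's ray), 0 where there is no reading.
- cams.calibration(name): a dict with "fx", "fy", "cx", "cy" (pixels), "R" (3x3) and "t" (3): a world point X has camera coordinates R X + t. Camera axes: x right, y down, z forward; pixel columns grow to the right and rows downward; lengths in m; the calibration is good to about 2 mm. A picture is of the moment at which its call begins. calibration takes no time and is no camera call.
- job.hand_in(): hands the job in, once; it reports no verdict.
The state is a dict: "clock": time; "joint_pos": joint angles; "qvel": joint speeds; "tau": joint torques, N m; "tcp_pos": TCP position; "orientation": TCP orientation; "wrist_force": force on the tool from outside, world axes, zero at the start; "ft_torque": the same for the moment, N m; "finger_gap": finger opening in m.
Only numpy, scipy, OpenCV 4.12 (cv2) and the standard library are available. Lean on these libraries where they do the work, as an engineer would, in place of code of your own. Each camera call takes 0.05 s, during which the arm holds its last target.

## Working session

There is one attempt and no reset: what is moved stays moved. The work goes in short steps, Python scripts to look and compute and a tool call to move; the robot and the scene stay as the last step left them, time stands still between calls to the robot, and variables do not carry over. Pictures are saved under pics/ and viewed, and the job is handed in when it is done.

Besides the shell and the picture viewer there is one more tool, called as name(argument=value, ...) on one line, values as JSON. drive_tool: Moves the arm, as the interface text tells. Its arguments: {"type":"object","properties":{"plan":{"type":"string"},"grip_force":{"type":"number"}},"required":["plan"]}

```bash
mkdir -p pics; cat > h.py <<'E'
import numpy as np,cv2
from workcell import monitor,cams,job,env
def save(n,im): cv2.imwrite('pics/'+n,im[:,:,::-1])
E
python3 - <<'E'
from h import *
for n in('scene','top'):
    im,d=cams.read_camera(n); save(n+'0.png',im); np.savez('/tmp/'+n+'0.npz',im=im,d=d)
    print(n,cams.calibration(n))
print(monitor.get_state())
E
```

```text
scene {'fx': 384.6640051812924, 'fy': 384.6640051812924, 'cx': 277.09274642702695, 'cy': 206.32648554810896, 'R': array([[ 8.84284812e-01, -4.66947673e-01, -4.91871172e-04],
       [-3.64716776e-01, -6.90025925e-01, -6.25176692e-01],
       [ 2.91585398e-01,  5.53013647e-01, -7.80483095e-01]]), 't': array([-0.52317244,  0.212754  ,  0.72531807])}
top {'fx': 474.6004876453096, 'fy': 474.6004876453096, 'cx': 285.7360927480479, 'cy': 215.5888771254469, 'R': array([[-0.10347719, -0.99462812, -0.00271472],
       [-0.96976821,  0.10149657, -0.22191905],
       [ 0.22100247, -0.02033091, -0.97506131]]), 't': array([0.02593063, 0.5661473 , 1.1329972 ])}
{'clock': 0.1, 'joint_pos': array([1.07139023e+00, 3.13911475e-01, 4.50920385e-02, 1.30359701e+00,
       7.06332912e-06, 1.43121390e+00]), 'qvel': array([-8.49531158e-05, -2.09164976e-03,  1.59503771e-03, -4.97151926e-05,
        4.47053535e-04,  1.61539594e-03]), 'tau': array([ 4.07022293e-03, -4.81725490e+01,  2.99243939e+01,  1.26292370e-02,
       -7.19145532e-05,  1.72154625e-05]), 'tcp_pos': array([0.20225814, 0.53780633, 0.25250565]), 'orientation': array([-0.58114588,  0.58165605,  0.40194532, -0.40297105]), 'wrist_force': array([ 0.59355578, -0.06471272, -0.0400776 ]), 'ft_torque': array([-0.00308995, -0.02155382,  0.0192304 ]), 'finger_gap': 0.0852867040629188}
```

View pics/scene0.png

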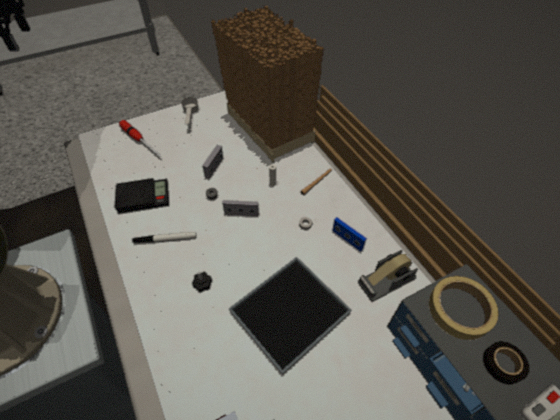

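View pics/top0.png

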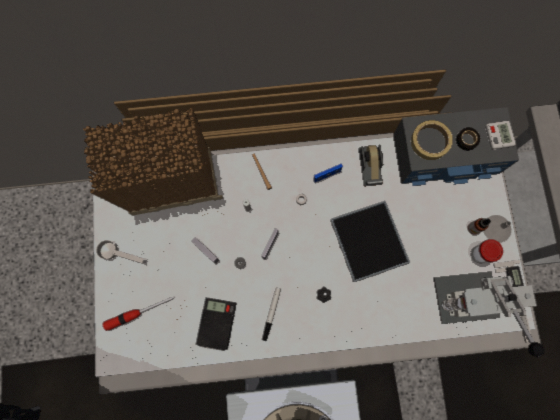

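The scene view shows two grey bars at about (213,160) and (240,208), a blue look-alike at (349,233) and the tray at (290,315). In the top view the bars are at (205,250) and (270,243), the blue one at (328,173) and the tray at (370,240). I'll enlarge both views to confirm, and measure.

```bash
cat >> h.py <<'E'
def ray(n,u,v):
    c=cams.calibration(n);R=c['R'];t=c['t']
    return -R.T@t, R.T@np.array([(u-c['cx'])/c['fx'],(v-c['cy'])/c['fy'],1.])
def onz(n,u,v,z):
    o,d=ray(n,u,v); return o+d*(z-o[2])/d[2]
def two(u1,u2):
    o1,d1=ray('scene',*u1);o2,d2=ray('top',*u2)
    s=np.linalg.lstsq(np.c_[d1,-d2],o2-o1,rcond=None)[0]
    a,b=o1+s[0]*d1,o2+s[1]*d2
    return (a+b)/2,np.linalg.norm(a-b)
def cloud(n,d):
    c=cams.calibration(n);v,u=np.mgrid[:d.shape[0],:d.shape[1]]
    P=np.stack([(u-c['cx'])/c['fx']*d,(v-c['cy'])/c['fy']*d,d],-1)
    return (P-c['t'])@c['R']
E
python3 - <<'E'
from h import *
for n,b in(('scene',(190,135,275,230)),('top',(180,220,290,270))):
    f=np.load(f'/tmp/{n}0.npz');im,d=f['im'],f['d']
    P=cloud(n,d); x0,y0,x1,y1=b
    z=P[...,2]; m=((z>.012)&(z<.06)&(d>0)).astype(np.uint8)
    k=np.zeros_like(m);k[y0:y1,x0:x1]=m[y0:y1,x0:x1]
    N,L,S,C=cv2.connectedComponentsWithStats(k)
    for i in range(1,N):
        if S[i,4]<20: continue
        Q=P[L==i]; zt=np.percentile(Q[:,2],90); T=Q[Q[:,2]>zt-.006]
        r=cv2.minAreaRect((T[:,:2]*1000).astype(np.float32))
        print(n,C[i],S[i,4],'ztop',zt,'n',len(T),'mean',T.mean(0),r)
    c=im[y0:y1,x0:x1];save(n+'crop.png',cv2.resize(c,None,fx=7,fy=6 if n=='scene' else 7,interpolation=cv2.INTER_CUBIC))
E
```

```text
scene [265.90774908 144.34317343] 271 ztop 0.05006160609485187 n 52 mean [0.65084703 0.15710145 0.05121741] ((649.4606323242188, 166.62184143066406), (11.099428176879883, 49.35200119018555), 15.426031112670898)
scene [212.72140762 160.07917889] 341 ztop 0.04442352299384956 n 162 mean [0.50643055 0.17842467 0.04314755] ((507.7325744628906, 181.26683044433594), (81.72952270507812, 16.41222381591797), 42.09947967529297)
scene [271.85714286 174.01190476] 84 ztop 0.05869265352494159 n 24 mean [0.61056463 0.0634185  0.05719925] ((610.3406372070312, 64.04429626464844), (15.328885078430176, 10.634634017944336), 76.27982330322266)
scene [211.72222222 192.28888889] 90 ztop 0.016528216354515814 n 90 mean [0.46835655 0.09512849 0.01483965] ((468.35235595703125, 95.80986785888672), (27.75115394592285, 27.33357810974121), 36.47237777709961)
scene [240.62037037 206.53703704] 432 ztop 0.04391542106575305 n 169 mean [0.50668807 0.01291802 0.04270334] ((507.57427978515625, 13.749610900878906), (12.425888061523438, 78.1807861328125), 57.25187301635742)
top [269.35031847 243.25477707] 157 ztop 0.04541845422889395 n 116 mean [0.50524615 0.01540407 0.04316731] ((505.56585693359375, 15.372983932495117), (9.468879699707031, 78.60883331298828), 58.4592399597168)
top [204.33333333 249.75      ] 204 ztop 0.045504529104484485 n 176 mean [0.5057787  0.18205506 0.04320018] ((506.0765686035156, 182.3490753173828), (80.33262634277344, 14.722519874572754), 41.60908126831055)
top [239.23076923 261.97435897] 78 ztop 0.017509038741052498 n 78 mean [0.46760502 0.09750899 0.01538362] ((467.6432800292969, 98.14073944091797), (25.93912696838379, 26.474775314331055), 83.67010498046875)
```

View pics/scenecrop.png

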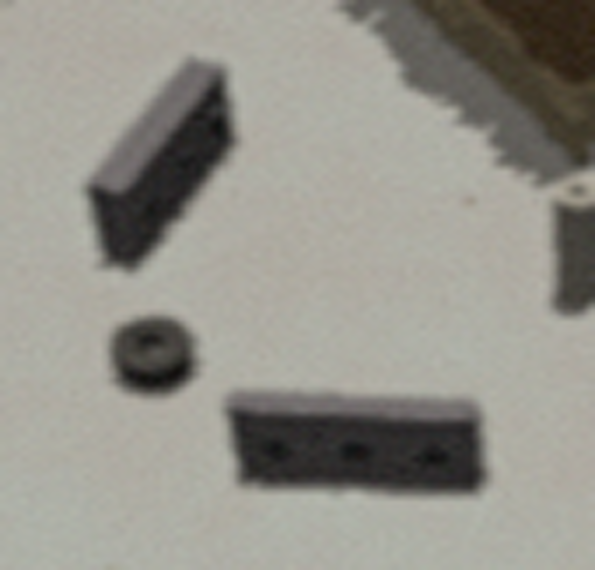

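View pics/topcrop.png

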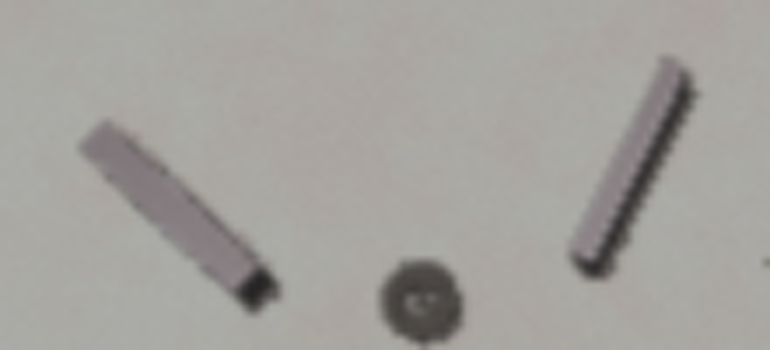

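```bash
python3 - <<'E'
from h import *
from scipy.spatial.transform import Rotation as Ro
# tray: liner contour dark in both views
res={}
for n,b in(('scene',(220,245,360,385)),('top',(325,195,415,285))):
    f=np.load(f'/tmp/{n}0.npz');im,d=f['im'],f['d']
    x0,y0,x1,y1=b
    m=np.zeros(im.shape[:2],np.uint8);m[y0:y1,x0:x1]=(im[y0:y1,x0:x1].max(2)<45)*255
    m=cv2.morphologyEx(m,cv2.MORPH_OPEN,np.ones((3,3)))
    c=max(cv2.findContours(m,cv2.RETR_EXTERNAL,cv2.CHAIN_APPROX_NONE)[0],key=cv2.contourArea)
    r=cv2.minAreaRect(c);q=cv2.approxPolyDP(c,.04*cv2.arcLength(c,True),True)[:,0]
    P=cloud(n,d)[m>0]
    print(n,q.tolist(),'liner z',np.median(P[:,2]))
    w=np.array([onz(n,*p,.005)[:2] for p in q]);print((w*1000).round(),w.mean(0), cv2.minAreaRect((w*1000).astype(np.float32)))
s=monitor.get_state();q=s['orientation'];R=Ro.from_quat(q[[1,2,3,0]]).as_matrix();print(R.round(3))
E
```

```text
scene [[297, 261], [234, 308], [281, 367], [345, 312]] liner z 0.004342449890510533
[[ 557. -155.]
 [ 399. -188.]
 [ 427. -325.]
 [ 582. -294.]] [ 0.49131531 -0.24057669] ((492.0649108886719, -240.21035766601562), (160.8651580810547, 141.30438232421875), 11.62875747680664)
top [[383, 204], [334, 220], [355, 278], [405, 261]] liner z 0.004505565848027006
[[ 584. -295.]
 [ 554. -160.]
 [ 397. -194.]
 [ 427. -329.]] [ 0.49034426 -0.24445002] ((490.255126953125, -244.56411743164062), (160.7459716796875, 138.37039184570312), 12.378315925598145)
[[ 0.352 -0.001 -0.936]
 [ 0.936 -0.001  0.352]
 [-0.002 -1.     0.   ]]
```

Two grey bars lie in the frame: left (top view 204,250; scene 213,156) and right (top 270,242; scene 241,203). The left one's top face is clearly wider. The blue one at (328,173) is excluded by colour, and the round nut between the bars isn't a candidate. Next I'll check heights from both views and the obstacle clearance.

```bash
python3 - <<'E'
from h import *
print(two((212.2,155.5),(204,249)),two((240.1,202.2),(269.8,242)))
print('tray centre two-view',two((289,312),(369.5,240.7)))
for n in('scene','top'):
    d=np.load(f'/tmp/{n}0.npz')['d'];P=cloud(n,d)[d>0]
    P=P[(P[:,0]>.2)&(P[:,0]<.9)&(abs(P[:,1])<.7)&(P[:,2]>.06)&(P[:,2]<.5)]
    H,xe,ye=np.histogram2d(P[:,0],P[:,1],bins=[14,14],range=[[.2,.9],[-.7,.7]])
    Z=np.zeros((14,14))
    i=np.clip(((P[:,0]-.2)/.05).astype(int),0,13);j=np.clip(((P[:,1]+.7)/.1).astype(int),0,13)
    np.maximum.at(Z,(i,j),P[:,2]);print((Z*100).round().astype(int))
E
```

```text
(array([0.50685693, 0.18088073, 0.04298243]), np.float64(0.002003090732768886)) (array([0.50656431, 0.01381622, 0.04387357]), np.float64(0.0006409415391289374))
tray centre two-view (array([ 0.48848937, -0.24477232,  0.00616608]), np.float64(0.001218466323058028))
[[ 0  0  0  0  0  0  0  0  0  0  0 32 34  0]
 [ 0  0  0  0  0  0  0  0  0  0  0  0  0  0]
 [ 0  0 20 21  0  0  0  0  0  0  0  0  0  0]
 [ 0  0  0  0  0  0  0  0  0  0  0  0  0  0]
 [ 0  0  0  0  0  0  0  0  0  0  0  0  0  0]
 [ 0  0  0  0  0  0  0  0  0  0  0  0  0  0]
 [ 0  0  0  0  0  0  0  0  0  0  0  0  0  0]
 [ 0  0  0  0  0  0  0  0  0  0  0  0  0  0]
 [ 0 12 12 12  0  0  0  6 27 27 27  0  0  0]
 [ 0 14 14 14  7  0  0  0 28 27 27  0  0  0]
 [ 0 14 14 14  8  0  0  0 27 27 28  0  0  0]
 [ 0 12 14 14  0  0  0  0 27 28 27  0  0  0]
 [ 0  0  0  0  0  0  0  0  0  0  0  0  0  0]
 [ 0  0  0  0  0  0  0  0  0  0  0  0  0  0]]
[[ 0  0 33  0  0  0  0  0  0  0  0 32 35  0]
 [ 0 21 28 21  0  0  0  0  0  0  0  0  0  0]
 [ 0 21 27 21  0  0  0  0  0  0  0  0  0  0]
 [ 0  8 22  0  0  0  0  0  0  0  0  0  0  0]
 [ 0  8  8  0  0  0  0  0  0  0  0  0  0  0]
 [ 0 10  0  0  0  0  0  0  0  0  0  0  0  0]
 [ 0 10  0  0  0  0  0  0  0  0  0  0  0  0]
 [ 0  0  0  0  0  0  0  0  0  0  0  0  0  0]
 [12 12 12 12  0  0  0  6 28 27 27  0  0  0]
 [14 14 15 14  8  0  0  0 28 28 27  0  0  0]
 [14 14 14 14  8  0  0  0 27 27 28  0  0  0]
 [12 12 14 14  0  0  0  0 27 28 27  0  0  0]
 [ 0  0  0  0  0  0  0  0  0  0  0  0  0  0]
 [ 0  0  0  0  0  0  0  0  0  0  0  0  0  0]]
```

drive_tool(plan="1 -28 0 -51 0 0 0;1 -28 0 -51 0 0 0")

```text
clock: 0.35
tcp_pos: [0.2772, 0.4501, 0.251]
orientation: [-0.58, 0.58, 0.404, -0.406]
wrist_force: [1.4, -0.8, -0.8]
finger_gap: 0.0851
```

drive_tool(plan="1 -29 0 -52 0 0 0;1 -29 0 -52 0 0 0;1 -29 0 -52 0 0 0;1 -29 0 -52 0 0 0;0 0 0 0 0 10.7 0;0 0 0 0 0 10.7 0;0 0 0 0 0 10.7 0")

```text
clock: 1.23
tcp_pos: [0.4385, 0.2584, 0.2481]
orientation: [-0.669, 0.671, 0.224, -0.229]
wrist_force: [-0.7, -0.5, 0.9]
finger_gap: 0.0426
```

```bash
python3 - <<'E'
from h import *
for n in('scene','top'):
    d=np.load(f'/tmp/{n}0.npz')['d'];P=cloud(n,d)[d>0]
    P=P[(P[:,0]>.2)&(P[:,0]<.9)&(P[:,1]<.5)&(P[:,1]>.08)&(P[:,2]>.1)&(P[:,2]<.5)]
    print(P.min(0),P.max(0),np.percentile(P[:,0],1),cv2.boxPoints(cv2.minAreaRect((P[P[:,2]>.25][:,:2]*1000).astype(np.float32))))
E
```

```text
[0.20009853 0.13503681 0.10003758] [0.78629036 0.49985484 0.31841555] 0.6173490515564773 [[148.20943 235.1661 ]
 [778.32007 110.31717]
 [831.01624 376.2737 ]
 [200.90558 501.12265]]
[0.20028771 0.13705151 0.10022073] [0.78740343 0.4999635  0.31799737] 0.6164732630048165 [[149.26038 234.4011 ]
 [775.99457 112.41287]
 [827.8843  379.00467]
 [201.15009 500.9929 ]]
```

drive_tool(plan="0 0 0 0 0 10.7 0;0 0 0 0 0 10.7 0;0 0 0 0 0 10.7 0;0 0 0 0 0 10.7 0;0 0 0 0 0 10.7 0;0 0 0 0 0 10.7 0;0 0 0 0 0 10.7 0;0 0 0 0 0 10.7 0")

```text
clock: 2.22
tcp_pos: [0.4363, 0.257, 0.2443]
orientation: [-0.64, 0.649, -0.294, 0.287]
wrist_force: [-0.1, -0.1, -0.3]
finger_gap: 0.0429
```

```bash
cat >> h.py <<'E'
from scipy.spatial.transform import Rotation as Ro
def go(x,y,z,yaw=None):
    s=monitor.get_state();q=s['orientation'];R=Ro.from_quat(q[[1,2,3,0]]).as_matrix()
    print('R',R.round(4).tolist(),'yaw',np.degrees(np.arctan2(R[1,0],R[0,0])))
    d=R.T@(np.array([x,y,z])-s['tcp_pos']);print('shift mm',(d*1000).round(1))
    # full orientation fix to straight down at yaw
    if yaw is not None:
        a=np.radians(yaw);X=np.array([np.cos(a),np.sin(a),0]);Y=np.array([0,0,-1.]);T=np.c_[X,Y,np.cross(X,Y)]
        print('turn deg',np.degrees(Ro.from_matrix(R.T@T).as_rotvec()).round(2))
    print(s['clock'],s['tcp_pos'].round(4),s['finger_gap'],s['wrist_force'].round(1),s['joint_pos'].round(2))
E
python3 -c "
from h import *
go(.507,.181,.15,-48)"
```

```text
R [[0.6625, -0.0131, 0.7489], [-0.749, -0.0076, 0.6625], [-0.003, -0.9999, -0.0149]] yaw -48.50552095223792
shift mm [104.1  94.    4. ]
turn deg [ 0.85 -0.5  -0.17]
2.225 [0.4363 0.257  0.2443] 0.04290597780327706 [-0.1 -0.1 -0.3] [ 0.37  0.2  -0.13  1.26 -0.    2.79]
```

drive_tool(plan="0 50 0 4 0.8 0.5 0;0 54 0 0 0 0 0;0 0 47 0 0 0 0;0 0 47 0 0 0 0;0 0 0 0 0 0 0")

```text
clock: 2.85
tcp_pos: [0.5094, 0.1793, 0.1468]
orientation: [0.643, -0.643, 0.295, -0.292]
wrist_force: [-0.5, -0.2, 0.1]
finger_gap: 0.0427
```

```bash
python3 - <<'E'
from h import *
go(.507,.181,.032,-48)
for n in('scene','top'):
    im,d=cams.read_camera(n); b=(170,115,270,190) if n=='scene' else (150,200,250,275)
    save(n+'1.png',cv2.resize(im[b[1]:b[3],b[0]:b[2]],None,fx=7,fy=7,interpolation=cv2.INTER_CUBIC))
E
```

```text
R [[0.655, -0.0031, 0.7557], [-0.7557, 0.0019, 0.655], [-0.0034, -1.0, -0.0011]] yaw -49.0826261490861
shift mm [ -2.5 114.8  -0.6]
turn deg [ 0.06 -1.08 -0.2 ]
2.85 [0.5094 0.1793 0.1468] 0.04274437835014088 [-0.5 -0.2  0.1] [ 0.19  0.3  -0.24  1.03  0.    2.62]
```

View pics/scene1.png

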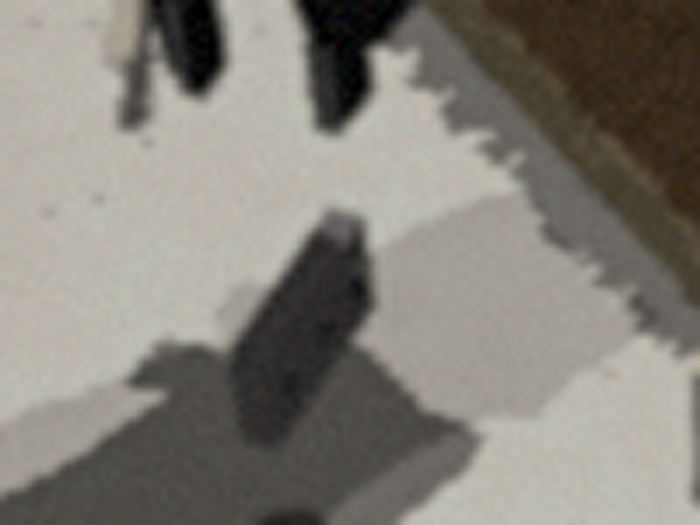

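drive_tool(plan="0 -2.5 30 0 0 -1.1 0;0 0 25 0 0 0 0;0 0 0 0 0 0 0")

```text
clock: 3.32
tcp_pos: [0.516, 0.1843, 0.1028]
orientation: [0.651, -0.642, 0.282, -0.291]
wrist_force: [-0.8, -0.9, 0.8]
finger_gap: 0.0425
```

```bash
python3 - <<'E'
from h import *
go(.507,.181,.032,-48)
for n in('scene','top'):
    im,d=cams.read_camera(n); b=(170,115,270,190) if n=='scene' else (150,200,250,275)
    save(n+'2.png',cv2.resize(im[b[1]:b[3],b[0]:b[2]],None,fx=7,fy=7,interpolation=cv2.INTER_CUBIC))
E
```

```text
R [[0.6715, 0.0165, 0.7408], [-0.741, 0.0059, 0.6715], [0.0067, -0.9998, 0.0162]] yaw -47.81517773696771
shift mm [ -4.   70.6 -10. ]
turn deg [-0.93  0.19  0.38]
3.325 [0.516  0.1843 0.1028] 0.04248314262632112 [-0.8 -0.9  0.8] [ 0.2   0.34 -0.3   0.91  0.    2.6 ]
```

View pics/scene2.png

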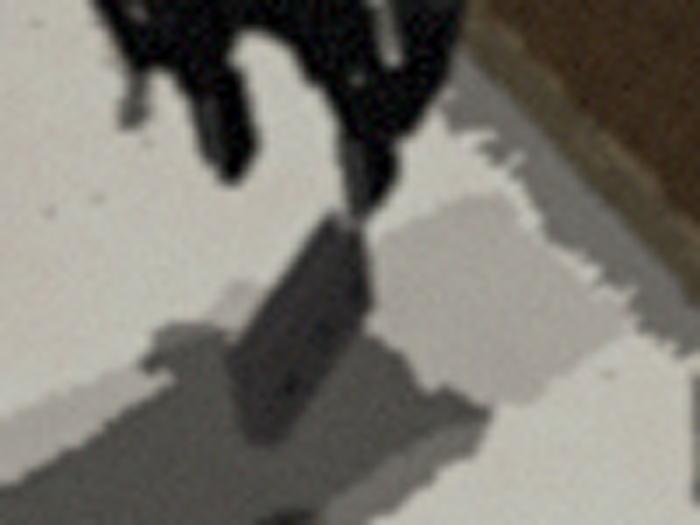

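The bar sits in the gripper's shadow between the two fingers (scene around (215,155)). The descent drifted about 10 mm along the tool's z, so I'll correct that and go down in smaller steps.

drive_tool(plan="0 -4 0 -10 -0.9 0.2 0.4;0 0 0 0 0 0 0;0 0 14 -1 -0.3 0 0;0 0 0 0 0 0 0")

```text
clock: 3.92
tcp_pos: [0.5078, 0.1803, 0.093]
orientation: [-0.646, 0.646, -0.286, 0.289]
wrist_force: [0.2, 0.5, -0.5]
finger_gap: 0.0425
```

```bash
python3 -c "
from h import *
go(.507,.181,.032,-48)"
```

```text
R [[0.6688, 0.0037, 0.7434], [-0.7434, -0.0019, 0.6688], [0.0039, -1.0, 0.0015]] yaw -48.02344665663774
shift mm [-1.3 61.  -0.3]
turn deg [-0.08 -0.02  0.22]
3.925 [0.5078 0.1803 0.093 ] 0.04247789723340566 [ 0.2  0.5 -0.5] [ 0.19  0.35 -0.32  0.9  -0.    2.6 ]
```

drive_tool(plan="0 -1 14 0 0 0 0.2;0 0 0 0 0 0 0;0 0 14 -1 -0.3 0 0;0 0 0 0 0 0 0;0 0 14 -1 -0.3 0 0;0 0 0 0 0 0 0")

```text
clock: 4.68
tcp_pos: [0.5049, 0.1795, 0.0469]
orientation: [-0.642, 0.649, -0.29, 0.286]
wrist_force: [-0.1, 1.0, 0.2]
finger_gap: 0.0428
```

```bash
python3 -c "
from h import *
go(.507,.181,.032,-48)"
```

```text
R [[0.6687, -0.0092, 0.7434], [-0.7435, -0.007, 0.6687], [-0.001, -0.9999, -0.0115]] yaw -48.030631380511615
shift mm [ 0.3 14.9  2.8]
turn deg [ 0.66 -0.03 -0.06]
4.675 [0.5049 0.1795 0.0469] 0.04284029312746777 [-0.1  1.   0.2] [ 0.19  0.4  -0.37  0.81 -0.01  2.6 ]
```

drive_tool(plan="0 0 14 2 0.6 0 0;0 0 0 0 0 0 0")

```text
clock: 4.92
tcp_pos: [0.5065, 0.1808, 0.0327]
orientation: [-0.646, 0.646, -0.288, 0.287]
wrist_force: [-0.3, -0.4, -0.2]
finger_gap: 0.0428
```

```bash
python3 - <<'E'
from h import *
go(.507,.181,.032,-48)
im,d=cams.read_camera('scene');b=(170,115,270,190)
save('scene3.png',cv2.resize(im[b[1]:b[3],b[0]:b[2]],None,fx=7,fy=7,interpolation=cv2.INTER_CUBIC))
E
```

```text
R [[0.6688, -0.001, 0.7434], [-0.7434, 0.0002, 0.6688], [-0.0008, -1.0, -0.0006]] yaw -48.0251114720667
shift mm [0.2 0.7 0.5]
turn deg [ 0.04 -0.03 -0.04]
4.925 [0.5065 0.1808 0.0327] 0.04284892459069634 [-0.3 -0.4 -0.2] [ 0.19  0.41 -0.39  0.77  0.    2.6 ]
```

View pics/scene3.png

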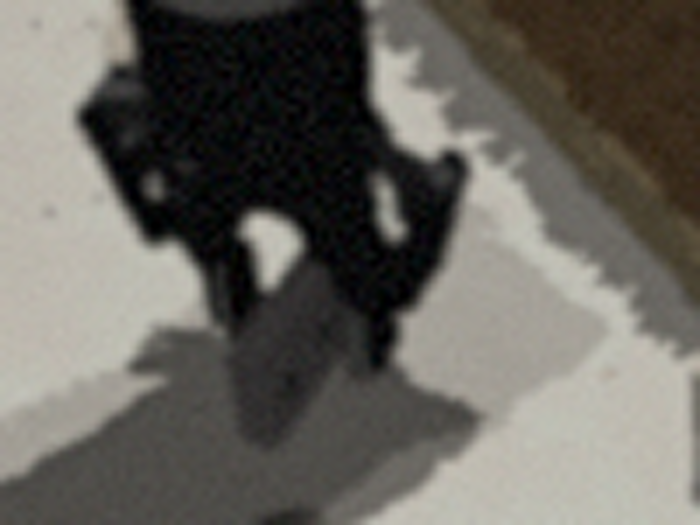

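The bar stands between the fingers in the scene view, around (213,160). I'll pinch it gently.

drive_tool(plan="-0.5 0 0 0 0 0 0;-0.75 0 0 0 0 0 0;-0.75 0 0 0 0 0 0;-1 0 0 0 0 0 0;-1 0 0 0 0 0 0;-1 0 0 0 0 0 0", grip_force=40)

```text
clock: 5.72
tcp_pos: [0.5078, 0.1811, 0.0345]
orientation: [0.646, -0.646, 0.287, -0.288]
wrist_force: [-0.0, 0.4, -2.1]
finger_gap: 0.0143
```

```bash
python3 -c "
from h import *
go(.507,.181,.032,-48)"
```

```text
R [[0.6689, 0.0016, 0.7434], [-0.7434, 0.0006, 0.6689], [0.0006, -1.0, 0.0016]] yaw -48.0186942008745
shift mm [-0.5  2.5 -0.7]
turn deg [-0.09 -0.02  0.03]
5.725 [0.5078 0.1811 0.0345] 0.014265214937106191 [-0.   0.4 -2.1] [ 0.19  0.41 -0.39  0.77  0.    2.6 ]
```

Opening is 14.3 mm, so this left bar is the 15 mm one. I'll grip harder, lift it and check the weight.

drive_tool(plan="-1 0 0 0 0 0 0;-1 0 0 0 0 0 0;-1 0 -10 0 0 0 0;-1 0 -20 0 0 0 0;-1 0 -30 0 0 0 0;-1 0 -40 0 0 0 0;-1 0 -45 0 0 0 0;-1 0 0 0 0 0 0", grip_force=80)

```text
clock: 6.72
tcp_pos: [0.5055, 0.1804, 0.1842]
orientation: [-0.645, 0.647, -0.289, 0.287]
wrist_force: [-0.4, 0.5, -4.4]
finger_gap: 0.0139
```

```bash
python3 - <<'E'
from h import *
go(.49,-.243,.18,-48)
im,d=cams.read_camera('scene')
save('scene4.png',im)
E
```

```text
R [[0.6687, -0.0034, 0.7435], [-0.7435, -0.001, 0.6688], [-0.0016, -1.0, -0.0032]] yaw -48.029346449945876
shift mm [ 304.4    4.6 -294.6]
turn deg [ 0.18 -0.03 -0.09]
6.725 [0.5055 0.1804 0.1842] 0.013877901643547129 [-0.4  0.5 -4.4] [ 0.19  0.27 -0.18  1.12 -0.    2.6 ]
```

View pics/scene4.png

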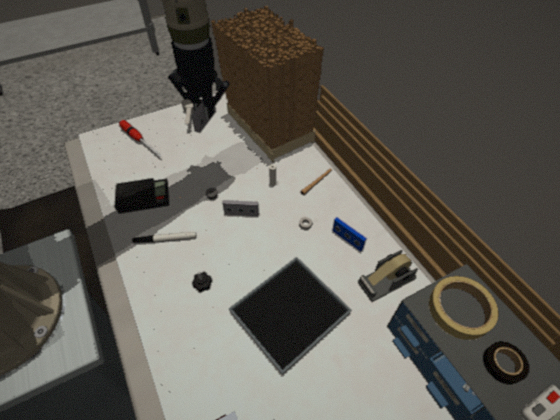

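The bar is held upright and the force is −4.4 N, which fits 0.41 kg. The other bar still stands at (240,208). Now to the tray.

drive_tool(plan="-1 15 0 -15 0 0 0;-1 28 0 -27 0 0 0;-1 35 0 -34 0 0 0;-1 40 0 -38 0 0 0;-1 40 0 -38 0 0 0;-1 40 0 -38 0 0 0;-1 35 0 -34 0 0 0;-1 20 0 -20 0 0 0")

```text
clock: 7.78
tcp_pos: [0.4828, -0.1776, 0.1676]
orientation: [-0.643, 0.65, -0.296, 0.275]
wrist_force: [0.3, 0.1, -3.6]
finger_gap: 0.0142
```

```bash
python3 - <<'E'
from h import *
go(.49,-.243,.14,-48)
E
```

```text
R [[0.6731, -0.0308, 0.7389], [-0.7392, 0.0034, 0.6735], [-0.0233, -0.9995, -0.0205]] yaw -47.67643842357371
shift mm [ 53.8  27.2 -38.2]
turn deg [ 1.18  0.34 -1.33]
7.775 [ 0.4828 -0.1776  0.1676] 0.014173103237795599 [ 0.3  0.1 -3.6] [-0.5   0.26 -0.24  1.1  -0.01  1.9 ]
```

drive_tool(plan="-1 30 0 -20 0.6 0.2 -0.7;-1 24 0 -18 0.6 0.2 -0.7;-1 0 0 0 0 0 0;-1 0 15 0 0 0 0;-1 0 15 0 0 0 0;-1 0 0 0 0 0 0")

```text
clock: 8.52
tcp_pos: [0.4841, -0.2421, 0.1249]
orientation: [0.647, -0.644, 0.295, -0.283]
wrist_force: [-0.1, 0.5, -3.9]
finger_gap: 0.014
```

```bash
python3 - <<'E'
from h import *
go(.49,-.243,.06,-48)
E
```

```text
R [[0.6659, -0.0137, 0.7459], [-0.7459, 0.0102, 0.666], [-0.0168, -0.9999, -0.0034]] yaw -48.24277511128486
shift mm [ 5.7 64.8  4. ]
turn deg [ 0.19 -0.24 -0.96]
8.525 [ 0.4841 -0.2421  0.1249] 0.014017735027779803 [-0.1  0.5 -3.9] [-0.61  0.33 -0.25  1.    0.    1.8 ]
```

drive_tool(plan="-1 5 15 4 0 -0.2 -0.9;-1 0 0 0 0 0 0;-1 0 20 0 0 0 0;-1 0 0 0 0 0 0;-1 0 20 0 0 0 0;-1 0 0 0 0 0 0")

```text
clock: 9.28
tcp_pos: [0.4918, -0.2416, 0.0727]
orientation: [-0.645, 0.648, -0.286, 0.287]
wrist_force: [-0.1, 0.5, -3.5]
finger_gap: 0.0139
```

```bash
python3 - <<'E'
from h import *
go(.49,-.243,.04,-48)
im,d=cams.read_camera('scene')
save('scene5.png',cv2.resize(im[200:400,200:400],None,fx=3,fy=3,interpolation=cv2.INTER_CUBIC))
E
```

```text
R [[0.6715, -0.0009, 0.741], [-0.741, -0.003, 0.6715], [0.0017, -1.0, -0.0027]] yaw -47.81740144706914
shift mm [-0.2 32.7 -2.2]
turn deg [0.15 0.18 0.09]
9.275 [ 0.4918 -0.2416  0.0727] 0.01393307285260795 [-0.1  0.5 -3.5] [-0.6   0.38 -0.32  0.87 -0.    1.8 ]
```

View pics/scene5.png

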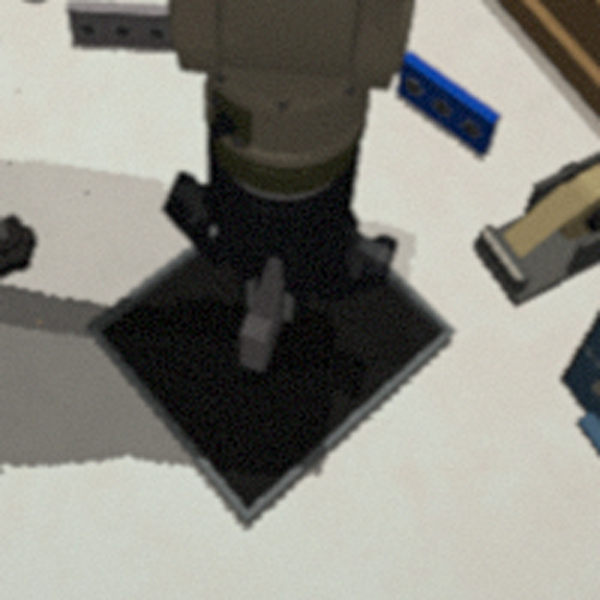

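The crop shows the bar hanging over the middle of the tray, at about (288,315) in full-frame pixels, clear of the walls. I'll lower it gently.

drive_tool(plan="-1 0 14 -2 0 0 0;-1 0 0 0 0 0 0;-1 0 9 0 0 0 0;-1 0 0 0 0 0 0")

```text
clock: 9.82
tcp_pos: [0.4929, -0.245, 0.0522]
orientation: [-0.645, 0.648, -0.284, 0.289]
wrist_force: [-0.2, -0.5, -3.6]
finger_gap: 0.0135
```

```bash
python3 -c "
from h import *
go(.49,-.243,.04,-48)"
```

```text
R [[0.6714, 0.0049, 0.7411], [-0.741, -0.0071, 0.6714], [0.0086, -1.0, -0.0011]] yaw -47.821471943612586
shift mm [-3.5 12.1 -0.7]
turn deg [0.06 0.18 0.49]
9.825 [ 0.4929 -0.245   0.0522] 0.013525829190733944 [-0.2 -0.5 -3.6] [-0.61  0.4  -0.35  0.81 -0.    1.8 ]
```

drive_tool(plan="-1 0 8 0 0 0.2 0.5;-1 0 0 0 0 0 0;-1 0 2 0 0 0 0;-1 0 0 0 0 0 0")

```text
clock: 10.32
tcp_pos: [0.4931, -0.2452, 0.0415]
orientation: [-0.646, 0.646, -0.288, 0.287]
wrist_force: [0.8, 0.0, -4.3]
finger_gap: 0.0141
```

```bash
python3 -c "
from h import *
go(.49,-.243,.04,-48)"
```

```text
R [[0.6687, -0.0013, 0.7436], [-0.7436, -0.0001, 0.6687], [-0.0008, -1.0, -0.001]] yaw -48.03683809018587
shift mm [-3.7  1.5 -0.8]
turn deg [ 0.06 -0.04 -0.05]
10.325 [ 0.4931 -0.2452  0.0415] 0.014114420095735894 [ 0.8  0.  -4.3] [-0.61  0.42 -0.35  0.8  -0.    1.8 ]
```

drive_tool(plan="-1 0 2 0 0 0 0;-1 0 0 0 0 0 0")

```text
clock: 10.58
tcp_pos: [0.4934, -0.2454, 0.0398]
orientation: [-0.646, 0.646, -0.288, 0.288]
wrist_force: [-0.4, 0.4, -4.1]
finger_gap: 0.0142
```

drive_tool(plan="-1 0 2 0 0 0 0;-1 0 0 0 0 0 0")

```text
clock: 10.82
tcp_pos: [0.4936, -0.2456, 0.0401]
orientation: [-0.645, 0.646, -0.287, 0.288]
wrist_force: [0.6, 0.2, -4.3]
finger_gap: 0.014
```

drive_tool(plan="-1 0 3 0 0 0 0;-1 0 0 0 0 0 0")

```text
clock: 11.08
tcp_pos: [0.494, -0.2459, 0.0401]
orientation: [-0.645, 0.647, -0.287, 0.289]
wrist_force: [-0.1, 0.4, -4.0]
finger_gap: 0.0141
```

drive_tool(plan="-1 0 3 0 0 0 0;-1 0 0 0 0 0 0")

```text
clock: 11.32
tcp_pos: [0.4945, -0.2462, 0.0399]
orientation: [-0.645, 0.647, -0.286, 0.29]
wrist_force: [0.1, 1.2, -5.2]
finger_gap: 0.0138
```

```bash
python3 - <<'E'
from h import *
go(.49,-.243,.04,-48)
s=monitor.get_state();print(s['tau'].round(1),s['ft_torque'].round(2))
im,d=cams.read_camera('scene')
save('scene6.png',cv2.resize(im[240:380,220:360],None,fx=4,fy=4,interpolation=cv2.INTER_CUBIC))
E
```

```text
R [[0.6688, 0.004, 0.7434], [-0.7434, -0.0046, 0.6688], [0.0061, -1.0, -0.0001]] yaw -48.023550464404956
shift mm [-5.4 -0.1 -1.2]
turn deg [ 0.   -0.02  0.35]
11.325 [ 0.4945 -0.2462  0.0399] 0.013847233683180577 [ 0.1  1.2 -5.2] [-0.61  0.42 -0.35  0.79 -0.    1.8 ]
[  0.  -51.5  25.9   0.1  -0.   -0. ] [0.   0.05 0.06]
```

View pics/scene6.png

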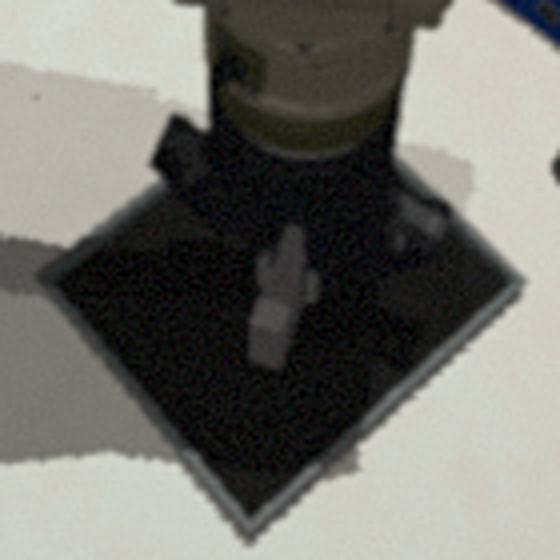

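```bash
python3 - <<'E'
from h import *
c=cams.calibration('scene')
for z in(.005,.01,.015,.02):
    for s in(-1,1):
        X=np.array([.4945,-.2462,z])-.04*np.array([.743,.669,0])+s*.0075*np.array([.669,-.743,0])
        p=c['R']@X+c['t'];print(z,s,c['fx']*p[0]/p[2]+c['cx'],c['fy']*p[1]/p[2]+c['cy'])
E
```

```text
0.005 -1 281.57324101607793 329.4272145883086
0.005 1 289.28194750914054 332.19403436874586
0.01 -1 281.59674339484224 328.4011804594698
0.01 1 289.3485049595936 331.17867272328215
0.015 -1 281.6205078936278 327.3637030597041
0.015 1 289.4158081694785 330.15193420687933
0.02 -1 281.6445389221284 326.3145898767415
0.02 1 289.48386974348074 329.1136265298078
```

drive_tool(plan="-1 0 6 0 0 0 0")

```text
clock: 11.5
tcp_pos: [0.4947, -0.2465, 0.0394]
orientation: [-0.645, 0.647, -0.285, 0.29]
wrist_force: [-24.8, 14.3, 88.7]
finger_gap: 0.0141
```

That is firm contact, 89 N up and more than I wanted. The bar is on the liner (TCP at 0.0395, as predicted), so I'll ease off and release.

drive_tool(plan="-1 0 0 0 0 0 -0.3;-1 0 -0.5 0 0 0 0")

```text
clock: 11.75
tcp_pos: [0.4952, -0.2467, 0.041]
orientation: [-0.644, 0.648, -0.283, 0.293]
wrist_force: [0.2, 0.5, -4.5]
finger_gap: 0.0138
```

```bash
python3 -c "
from h import *
go(.49,-.243,.04,-48)"
```

```text
R [[0.6689, 0.0106, 0.7433], [-0.7432, -0.0113, 0.669], [0.0154, -0.9999, 0.0003]] yaw -48.01229179080972
shift mm [-6.2  0.9 -1.4]
turn deg [-0.02 -0.01  0.88]
11.75 [ 0.4952 -0.2467  0.041 ] 0.013813324293136649 [ 0.2  0.5 -4.5] [-0.61  0.42 -0.36  0.78 -0.    1.8 ]
```

drive_tool(plan="-1 0 0.5 0 0 0 0.9;-1 0 0.5 0 0 0 0;-0.9 0 0 0 0 0 0;-0.8 0 0 0 0 0 0;-0.7 0 0 0 0 0 0;-0.5 0 0 0 0 0 0", grip_force=20)

```text
clock: 12.5
tcp_pos: [0.4952, -0.2468, 0.0393]
orientation: [0.647, -0.645, 0.29, -0.286]
wrist_force: [-0.7, -0.2, -0.9]
finger_gap: 0.0217
```

```bash
python3 - <<'E'
from h import *
go(.49,-.243,.04,-48)
im,d=cams.read_camera('scene')
save('scene7.png',cv2.resize(im[240:380,220:360],None,fx=4,fy=4,interpolation=cv2.INTER_CUBIC))
E
```

```text
R [[0.6688, -0.0038, 0.7435], [-0.7435, 0.0043, 0.6688], [-0.0058, -1.0, 0.0001]] yaw -48.027531042882046
shift mm [-6.3 -0.6 -1.3]
turn deg [-0.   -0.03 -0.33]
12.5 [ 0.4952 -0.2468  0.0393] 0.021741357101740928 [-0.7 -0.2 -0.9] [-0.61  0.43 -0.34  0.8   0.    1.8 ]
```

View pics/scene7.png

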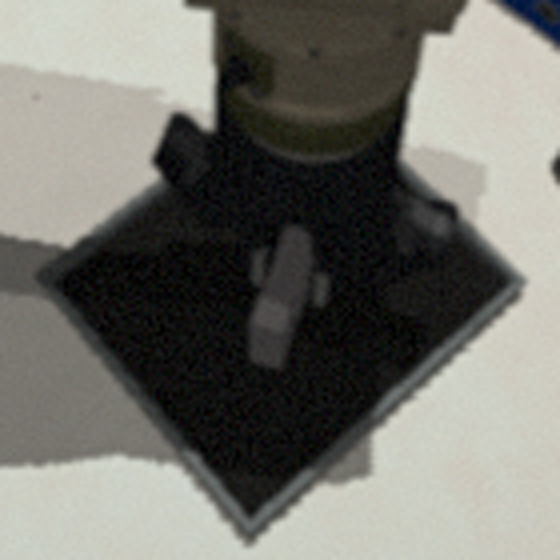

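The fingers have parted and the bar still stands, at about (288,313). I'll open to a 43 mm gap and go straight up slowly.

drive_tool(plan="-0.2 0 0 0 0 0 0;0 0 0 0 0 0 0;0 0 -8 0 0 0 0;0 0 -12 0 0 0 0;0 0 0 0 0 0 0")

```text
clock: 13.18
tcp_pos: [0.496, -0.2475, 0.0606]
orientation: [0.647, -0.645, 0.289, -0.286]
wrist_force: [0.8, -0.5, -0.7]
finger_gap: 0.0428
```

```bash
python3 -c "
from h import *
go(.4952,-.2468,.15,-48)"
```

```text
R [[0.6687, -0.0031, 0.7435], [-0.7435, 0.0038, 0.6687], [-0.0049, -1.0, 0.0003]] yaw -48.030639344500564
shift mm [ -1.5 -89.4  -0.1]
turn deg [-0.02 -0.03 -0.28]
13.175 [ 0.496  -0.2475  0.0606] 0.04284834427194255 [ 0.8 -0.5 -0.7] [-0.61  0.41 -0.31  0.85  0.    1.8 ]
```

Then on up to about 0.2, then back toward the base and sideways so the cameras see the tray.

drive_tool(plan="0 -1 -15 0 0 0 -0.2;0 0 -25 0 0 0 0;0 0 -40 0 0 0 0;0 0 -50 0 0 0 0;0 0 -30 0 0 0 0;0 0 0 0 0 0 0;0 -40 0 30 0 0 0;0 -40 0 30 0 0 0")

```text
clock: 14.18
tcp_pos: [0.4859, -0.1475, 0.2291]
orientation: [-0.645, 0.645, -0.289, 0.291]
wrist_force: [0.9, 0.2, -0.7]
finger_gap: 0.0426
```

drive_tool(plan="0 -40 0 30 0 0 0;0 -40 0 30 0 0 0;0 -40 0 30 0 0 0;0 0 0 0 0 0 0;0 0 0 0 0 0 0")

```text
clock: 14.8
tcp_pos: [0.4688, 0.0096, 0.225]
orientation: [-0.645, 0.646, -0.289, 0.287]
wrist_force: [-0.4, 1.0, 0.1]
finger_gap: 0.0423
```

```bash
python3 - <<'E'
from h import *
go(.4952,-.2468,.15,-48)
for n in('scene','top'):
    im,d=cams.read_camera(n); save(n+'8.png',im);P=cloud(n,d)
    m=((P[...,2]>.030)&(P[...,2]<.062)&(d>0)).astype(np.uint8)
    N,L,S,C=cv2.connectedComponentsWithStats(m)
    for i in range(1,N):
        if S[i,4]<30: continue
        Q=P[L==i]; zt=np.percentile(Q[:,2],90)
        T=Q[Q[:,2]>zt-.006];c=T.mean(0)
        if not(.42<c[0]<.56 and -.33<c[1]<.25): continue
        print(n,C[i].round(),'ztop',zt.round(4),c.round(4),cv2.minAreaRect((T[:,:2]*1000).astype(np.float32)))
E
```

```text
R [[0.6675, -0.0033, 0.7446], [-0.7446, 0.0002, 0.6675], [-0.0024, -1.0, -0.0023]] yaw -48.12296111120059
shift mm [ 208.7   74.9 -151.3]
turn deg [ 0.13 -0.12 -0.14]
14.8 [0.4688 0.0096 0.225 ] 0.0423389981253051 [-0.4  1.   0.1] [-0.15  0.12 -0.27  1.18 -0.    2.26]
scene [240. 204.] ztop 0.0443 [0.507  0.013  0.0424] ((507.53497314453125, 13.563434600830078), (13.702495574951172, 78.78932189941406), 56.54704666137695)
scene [293. 305.] ztop 0.0493 [ 0.4937 -0.2492  0.0482] ((495.2823791503906, -247.40280151367188), (80.76217651367188, 15.306803703308105), 41.826717376708984)
top [372. 236.] ztop 0.0512 [ 0.494  -0.2464  0.0488] ((494.16632080078125, -246.19869995117188), (79.41429138183594, 16.52471160888672), 41.38273620605469)
```

View pics/scene8.png

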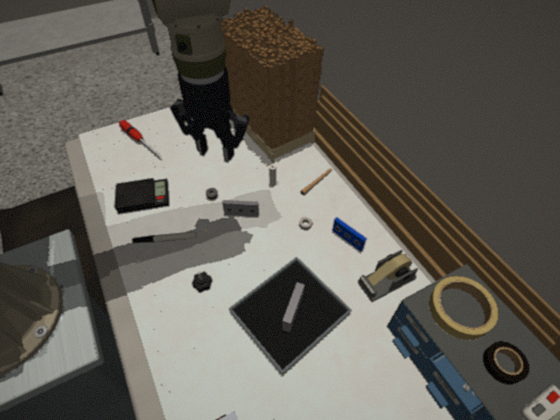

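View pics/top8.png

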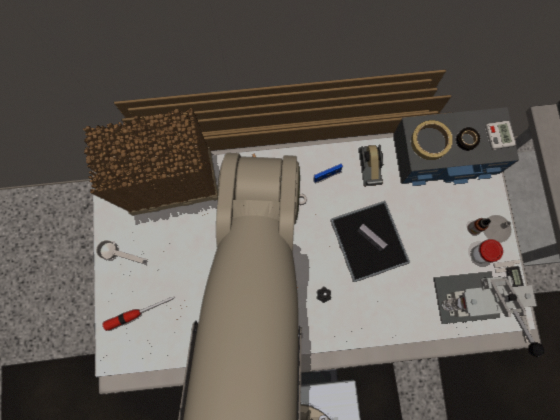

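The bar stands upright in the tray centre (scene (293,305), top (372,236)), with its top at 0.049 m, which is the liner height plus 44 mm. The thinner bar hasn't moved (scene (240,204)), and the arm is clear at z = 0.225. Handing in.

```bash
python3 -c "
from h import *
print(job.hand_in())"
```

```text
the job is handed in; nothing more can be done
None
```

The thicker bar is standing on its long edge in the middle of the tray, and the thinner bar is where it was. I handed the job in at about 15 s of the 51 s; the hand-in reports no verdict.

- **Telling them apart:** I pinched the left grey bar, first at (0.507, 0.181). The fingers read 14.3 mm and the lifted weight about 4.4 N, which matches the 15 mm, 0.41 kg bar. I did not pinch the other one; the cameras measured it at about 9.5 to 13.7 mm wide.
- **Last checks, thicker bar:** Both cameras put it at about (0.494, −0.247), a few mm from the tray centre. Its top was at 0.049 to 0.051 m, as expected for standing upright on the liner.
- **Last checks, thinner bar:** The scene camera measured it within 1 mm of its first position, still upright. The arm hid it from the top camera. The gripper was clear at 0.225 m.
- **What went less well:**
  - When I set the bar down, one 6 mm downward step briefly pushed the wrist force to about 89 N up (93 N in all, limit 120 N). I eased off and re-levelled before letting go.
  - The finger opening read about 1 mm less than the bar's true thickness throughout.

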